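# Free the indexing head: key away, index pin held out

## Task

The jaw screws are tight: lift the yellow T-handled hex key out of the chuck jaw and stand it in the empty hole of the wooden key block. Then pull the red-knobbed sprung index pin straight up, fully back to its stop and clear of the hole in the index plate, and finish while still gripping it there, so that I can turn the chuck by hand. Do not pull the pin before the key is in the block, and leave the blue key and the other things on the bench where they are.

Things in the scene. Friction and masses are not known exactly. Their poses are not given: they have to be found in the camera images.
- head: Indexing head, fixed to the bench: blue foot 200 x 170 mm, white round casting, and on it a horizontal steel index plate 206 mm across with its top 60 mm above the bench, ringed with holes. Origin on the spindle axis at bench level, z up. A white bracket outside the plate on the head's -x side carries the index pin in an arm over the plate (arm top 90 mm, brass guide barrel top 104 mm above the bench). It stands in any yaw.
- pin_knob (a point): Centre of the red knob of the index pin: an upright cylinder 28 mm across and 34 mm high, 136 mm above the bench when the pin is seated (knob underside 119, top 153 mm), 92 mm from the spindle axis. It moves straight up with the pin. Grip from above at any yaw.
- pin (a joint): Travel of the sprung index pin in m: 0 = fully seated in its plate hole, grows as it is pulled straight up, 0.010 = tip just out of the plate, 0.016 = stop. The spring pulls it back down with 7 N when seated, rising to 13.4 N at the stop; it snaps back when let go.
- seat (a point): Centre of the mouth of the index plate hole in which the pin sits, on the pin's axis, 60 mm above the bench.
- chuck: Four-jaw chuck fixed on the plate, any yaw: dark body 104 mm across, four aluminium jaws 32 x 34 mm whose tops are 102 mm above the bench, and a part-turned wooden handle 40 mm across standing in the middle up to 149 mm above the bench. Origin on the spindle axis, 60 mm above the bench.
- key_grip (a point): Centre of the yellow T-handle of the hex key: a bar 62 mm long (its own y), 16 mm wide (its x), 20 mm high (its z). Below it a steel shaft 8 mm across; the key is 102 mm long in all and its tip is 92 mm below this point. Weight about 90 g. At the start it stands upright in a 9 mm hole 18 mm deep in one jaw, handle centre 176 mm above the bench, bar in any direction.
- key_tip (a point): Centre of the lower end of the yellow key's shaft, 92 mm below the handle centre.
- key: The yellow key; origin at the tip of its shaft, z up along the shaft.
- rack: Wooden key block fixed to the bench, 50 x 170 x 50 mm (its x, y, z); origin at the centre of its underside; it stands in any yaw. Two holes in the top at y = -55 mm (blue key) and y = +55 mm (empty).
- rack_hole1 (a point): Centre of the mouth of the empty hole of the key block, 50 mm above the bench; 13 mm across, 36 mm deep (floor 14 mm above the bench). With the key standing in it the handle's centre is 106 mm above the bench.
- key2: The blue key, same shape as the yellow one, standing in the other hole of the block; bystander; origin at the tip of its shaft.
- ferrule: brass ferrule ring, 32 mm across, 22 mm high; bystander; origin at the centre of its underside
- blank: small turned wooden knob, 38 mm across, 70 mm high, standing; bystander; origin at the centre of its underside
- jar: amber glass jar with black lid, 68 mm across, 85 mm high; bystander; origin at the centre of its underside
- mug: blue mug, 80 mm across, 95 mm high; bystander; origin at the centre of its underside
- mallet: hammer lying on the bench; bystander; origin about mid-length at its underside
- driver: wood-handled screwdriver lying on the bench; bystander; origin about mid-length at its underside

How it is judged:
By the outcome, as a careful person would: the job done as asked, in the order asked, and still so for the second after the job is handed in, while the arm keeps its last pose, push and grip.
It also fails if it takes over 51 s, if anything falls off the work surface, if the arm or the gripper's body presses on something with over 40 N, if the wrist force passes 120 N, or if a joint passes its speed limit or range.

## Robot

A 6-joint arm with a two-finger parallel gripper is mounted at the origin on the work surface. World frame = base frame: x ahead of the robot, y to its left, z up, the work surface at z = 0. Lengths are in mm, angles in rad, forces in N, time in s.
With the tool pointing down it reaches from about 375 to 925 mm from the base axis. Payload 5.7 kg.
Tool frame: the origin (TCP) lies at the very end of the fingers, on their centre line; the grasp point (between the pads) lies 19 mm behind it; z points along the fingers, y is the direction in which the jaws open and shut (so a half turn about z gives the same grasp; the last joint's range is limited). The gripper opens to 88 mm and grips with 3 to 60 N. Pads are 20 mm wide; open, the fingers measure 115 mm over their backs; the gripper's body (75 mm by 178 mm) begins 61 mm behind the grasp point.
Start: joints at [-1.378, 0.359, 1.51, -0, 1.272, -0.115], TCP at [181.762, -571.773, 222.623] pointing down, gripper open.
Joint ranges: [-2.97, 2.97], [-1.01, 2.36], [0.21, 2.38], [-0.96, 4.11], [0.2, 2.71], [-2.98, 2.98]. Speed limits (rad/s): [2.39, 2.39, 3.14, 3.14, 3.14, 3.14].

## Interface

Orientations are given as a unit quaternion [x, y, z, w].
In Python, from cell import * gives the robot as it stands.
- The arm moves only by the tool step_arm, never from a script. Its argument "steps" is one flat list of numbers, 7 for each row, row after row: the shift along the world's x, y, z in m, then the turn, a rotation vector about the world's x, y, z in degrees, then the opening, from 0 (shut) to 1 (fully open). In form: [dx, dy, dz, wx, wy, wz, gripper, dx, dy, dz, wx, wy, wz, gripper, ...]. A call has 1 to 8 rows; each row shifts and turns the commanded pose from where the row before left it; what a row does not reach is not made up. A row lasts 1/8 s, in which the tool goes at most 62.5 mm and 10.7 degrees, less where a joint would pass 70% of its speed; a pose out of reach is approached as far as the arm can. A call is refused whole if a number of a shift passes 0.0625 or a number of a turn 10.7, either way. A call with a gripper value outside its range is refused whole. The fingers move at their own pace and stop on an object; "squeeze" is the grip in N (left out, the last holds). Time passes only in rows, so rows that do not move let the fingers close. It gives the time, the measured TCP pose, the force and the opening at its end, in the units of the state.
- get_state(): the state, without advancing time (a new reading comes with each control period).
- capture(name): name is "scene" or "top"; returns a dict with "image" (480x640x3 uint8, red, green, blue), "range_z" (480x640 float32, mm along the optical axis (not along the pixel's ray), 0 where there is no reading), "mtx" (3x3 intrinsics, pixels), "k1" (the pictures are not rectified: a ray, as slopes to the right and down, at radius r is drawn at 1 + k1 r^2 times it, then the intrinsics apply), "rvec" (rotation vector, rad) and "tvec" (3), from world to camera coordinates, as OpenCV has them. Camera axes: x right, y down, z forward; pixel columns grow to the right and rows downward; lengths in mm; the calibration is good to about 2 mm. A picture is of the moment at which its call begins.
- finish_job(): hands the job in, once; it reports no verdict.
Trained networks look in a picture, given as the dict that the camera call returned (one of the last four; its "shot" number tells which), for a name from the list of things; names that differ only in an ending like _2 or _b are one class to them, and where a whole thing is asked for, a point or a joint stands for the part that bears it (a point fixed in the world has none). Each returns a list of dicts, best first, with "conf" (0 to 1); they miss things now and then, are a little off and sometimes report something else, mostly with a low value. They report only what shows in the picture. A call takes as long as a camera call.
- look_for(picture, thing): "xyz" ([x, y, z] in mm, in world coordinates, good to about 4 mm: the middle of the surface that is visible of it).
- regions_of(picture, thing): "pixels" (480x640 bool, what is visible of it).
The state is a dict: "clock": time; "qpos": joint angles; "joint_vel": joint speeds; "joint_torque": joint torques, N m; "position": TCP position; "tool_rot": TCP orientation; "ft_force": force on the tool from outside, world axes, zero at the start; "ft_torque": the same for the moment, N m; "gripper_width": finger opening in mm.
Only numpy, scipy, OpenCV 4.12 (cv2) and the standard library are available. Lean on these libraries where they do the work, as an engineer would, in place of code of your own. Each camera call takes 0.05 s, during which the arm holds its last target. There are 200 camera calls.

## Working session

There is one attempt and no reset: what is moved stays moved. The work goes in short steps, Python scripts to look and compute and a tool call to move; the robot and the scene stay as the last step left them, time stands still between calls to the robot, and variables do not carry over. Pictures are saved under pics/ and viewed, about 8 in all and at most 12, crops included, and the job is handed in when it is done.

Besides the shell and the picture viewer there is one more tool, called after ">>>" in YAML: its name, and indented under it one key for each argument. step_arm: Moves the arm, as the interface text tells. Its arguments: {"type":"object","properties":{"steps":{"type":"array"},"squeeze":{"type":"number"}},"required":["steps"]}

```bash
mkdir -p pics; cat > h.py <<'E'
from cell import *
import numpy as np, cv2
def cloud(c):
    K=c["mtx"];k1=c["k1"];z=c["range_z"].astype(float)
    v,u=np.mgrid[0:480,0:640]
    d=np.zeros(5);d[0]=k1
    # model: drawn = (1+k1 r^2)*ray
    p=cv2.undistortPoints(np.stack([u.ravel(),v.ravel()],1).astype(np.float64)[:,None],K,d)[:,0].reshape(480,640,2)
    P=np.dstack([p*z[...,None],z])
    R=cv2.Rodrigues(np.array(c["rvec"],float))[0]
    W=(P-np.array(c["tvec"],float).ravel())@R
    W[z<=0]=np.nan
    return W
E
python3 - <<'E'
from h import *
for n in("scene","top"):
    c=capture(n); cv2.imwrite(f"pics/{n}1.png",c["image"][...,::-1]); W=cloud(c)
    for t in("head","pin_knob","key_grip","rack","rack_hole1","key2","chuck","seat"):
        for r in look_for(c,t)[:2]: print(n,t,np.round(r["xyz"]),round(r["conf"],2))
    for t in("pin_knob","key_grip","key2","rack"):
        for r in regions_of(c,t)[:1]:
            w=W[r["pixels"]];w=w[~np.isnan(w[:,0])]
            if not len(w): continue
            top=w[w[:,2]>np.percentile(w[:,2],90)-6]
            rc=cv2.minAreaRect(top[:,:2].astype(np.float32))
            print(n,t,"reg",round(r["conf"],2),len(w),"zmax",np.percentile(w[:,2],95).round(),"topmean",top.mean(0).round(1),"rect",np.round(rc[0],1),np.round(rc[1],1),round(rc[2],1), "box",np.round(cv2.boxPoints(rc)).tolist())
E
```

```text
scene head [ 633. -116.   60.] 0.92
scene head [390.  21.  16.] 0.68
scene pin_knob [568. -56. 142.] 0.82
scene key_grip [ 624. -120.  176.] 0.64
scene rack [568. 159.  43.] 0.84
scene rack_hole1 [569. 164.  44.] 0.76
scene key2 [ 624. -121.  177.] 0.77
scene key2 [569. 221. 113.] 0.72
scene chuck [ 611. -143.  100.] 0.61
scene seat [795. 200.  59.] 0.72
scene seat [ 635. -114.   62.] 0.66
scene pin_knob reg 0.71 243 zmax 156.0 topmean [562.1 -53.5 153.8] rect [561.2 -53.4] [25.4 25.3] 82.5 box [[547.0, -64.0], [572.0, -68.0], [575.0, -42.0], [550.0, -39.0]]
scene key_grip reg 0.69 486 zmax 188.0 topmean [ 623.2 -118.8  186.1] rect [ 621.3 -119. ] [62.1 18.5] 54.4 box [[596.0, -139.0], [611.0, -150.0], [647.0, -99.0], [632.0, -88.0]]
scene key2 reg 0.81 355 zmax 119.0 topmean [564.7 219.6 116.6] rect [564.7 220.7] [62.3 21.4] 79.7 box [[549.0, 192.0], [570.0, 188.0], [581.0, 249.0], [560.0, 253.0]]
scene rack reg 0.72 2245 zmax 54.0 topmean [557.4 164.5  51.5] rect [553.6 166.8] [171.8  58.6] 81.9 box [[512.0, 86.0], [571.0, 78.0], [595.0, 248.0], [537.0, 256.0]]
top head [ 576. -128
[... 344 characters left out ...]
.   55.] 0.63
top pin_knob reg 0.51 103 zmax 157.0 topmean [561.3 -53.5 153.8] rect [561.  -53.2] [23.6 23.3] 36.8 box [[545.0, -51.0], [559.0, -70.0], [577.0, -55.0], [563.0, -37.0]]
top key_grip reg 0.46 169 zmax 189.0 topmean [ 621.4 -118.1  186.3] rect [ 621.7 -117.8] [57.2 15.5] 52.8 box [[598.0, -136.0], [611.0, -145.0], [645.0, -100.0], [633.0, -90.0]]
top key2 reg 0.54 121 zmax 190.0 topmean [ 620.9 -117.6  186.2] rect [ 621.8 -117. ] [55.7 14.7] 52.8 box [[599.0, -135.0], [611.0, -144.0], [644.0, -99.0], [633.0, -90.0]]
top rack reg 0.62 1106 zmax 55.0 topmean [556.6 159.2  51.8] rect [557.6 165.4] [170.7  50.2] 82.4 box [[521.0, 84.0], [571.0, 77.0], [594.0, 247.0], [544.0, 253.0]]
```

View pics/scene1.png

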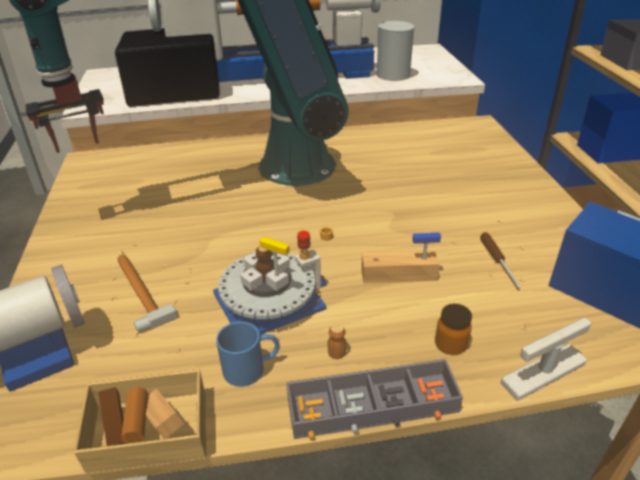

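View pics/top1.png

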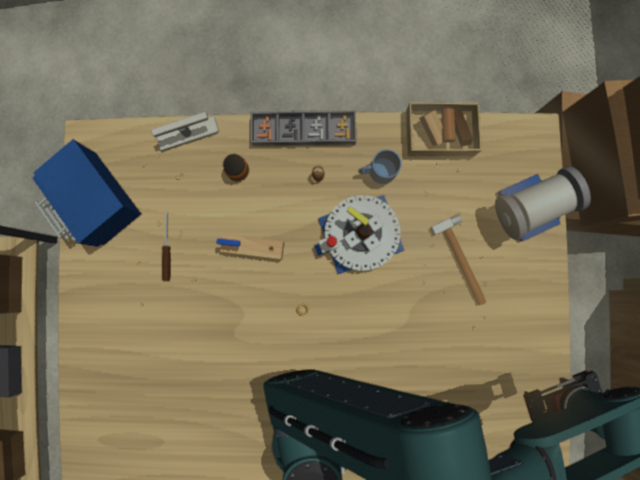

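The scene picture shows the yellow T at (275,245), the red knob at (304,240), the block at (400,265) and the blue key at (427,238). In the top picture the empty hole is at about (270,248). The networks' points agree with these.

```bash
python3 - <<'E'
from h import *
from scipy.spatial.transform import Rotation as Ro
s=get_state(); R=Ro.from_quat(s["tool_rot"]).as_matrix(); print(s["clock"],R.round(3),"yawY",np.degrees(np.arctan2(R[1,1],R[0,1])),s["gripper_width"],s["ft_force"])
def ray(c,uv,z):
    d=np.zeros(5);d[0]=c["k1"]
    p=cv2.undistortPoints(np.array([[uv]],float),c["mtx"],d).ravel()
    Rm=cv2.Rodrigues(np.array(c["rvec"],float))[0];t=np.array(c["tvec"],float).ravel()
    o=-Rm.T@t;v=Rm.T@np.array([*p,1]);return o+v*(z-o[2])/v[2]
out=[]
for n,ce in(("top",(270,248)),("scene",(372,256))):
    c=capture(n);x,y=ce
    g=cv2.cvtColor(c["image"],cv2.COLOR_RGB2GRAY).astype(float)
    pr=lambda w:cv2.projectPoints(np.array([w],float),np.array(c["rvec"],float),np.array(c["tvec"],float),c["mtx"],np.array([c["k1"],0,0,0,0]))[0].ravel()
    q=pr((549.5,110.5,50));print(n,"pred",q)
    a,b=np.round(q).astype(int);pt=g[b-7:b+8,a-7:a+8];
    wt=np.clip(np.percentile(pt[4:11,4:11],70)-25-pt[3:12,3:12],0,None);vv,uu=np.mgrid[b-4:b+5,a-4:a+5]
    print(pt[3:12,3:12].astype(int))
    if wt.sum(): uv=((wt*uu).sum()/wt.sum(),(wt*vv).sum()/wt.sum());print(uv,ray(c,uv,50))
    k=cv2.resize(c["image"][b-40:b+40,a-60:a+60],None,fx=6,fy=6,interpolation=2);out.append(k)
cv2.imwrite("pics/hole.png",cv2.resize(np.vstack(out),(450,600))[...,::-1])
E
```

```text
1.3 [[ 0.953  0.303 -0.   ]
 [ 0.303 -0.953  0.   ]
 [-0.    -0.    -1.   ]] yawY -72.365178825578 87.48819705649298 [ 0.03857137 -0.02323683 -0.6295037 ]
top pred [271.44164239 248.52658738]
[[138 136 136 133 133 135 137 139 139]
 [141 137 125 109 105 114 128 136 137]
 [143 132 107  80  76  91 118 136 140]
 [143 129  95  71  71  83 112 134 142]
 [143 129 102  87  82  87 112 136 143]
 [142 135 121 112 106 106 126 140 144]
 [141 139 136 132 129 129 137 142 143]
 [141 141 140 139 138 138 140 140 141]
 [145 144 145 144 143 142 142 141 141]]
(np.float64(270.75471698113205), np.float64(248.0)) [550.97166991 112.38992251  50.        ]
scene pred [375.33540244 260.47424656]
[[182 181 181 180 181 181 181 182 182]
 [181 180 175 171 169 172 174 178 180]
 [183 176 164 153 150 152 158 169 179]
 [182 174 156 141 135 138 143 156 173]
 [179 174 159 145 141 140 143 153 169]
 [176 174 169 161 158 157 159 165 172]
 [176 176 176 174 173 172 173 175 177]
 [178 177 177 178 177 177 178 178 178]
 [176 177 176 176 176 176 176 176 175]]
(np.float64(375.4848484848485), np.float64(259.40909090909093)) [545.84493711 111.76556566  50.        ]
```

View pics/hole.png

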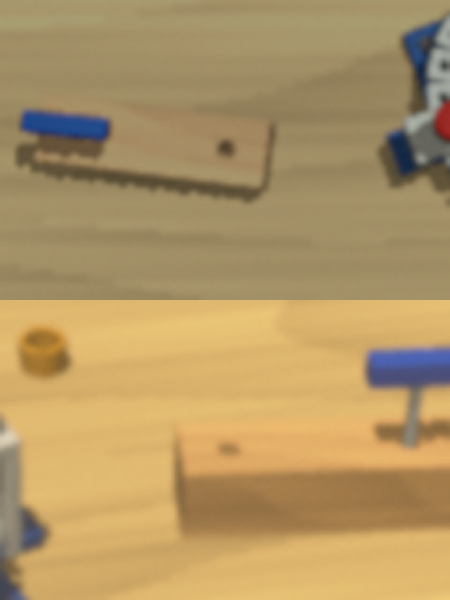

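>>> step_arm:
  steps: [0.0366,0.0378,0.005,0,0,3.1,1,0.0366,0.0378,0.005,0,0,3.1,1,0.0366,0.0378,0.005,0,0,3.1,1,0.0366,0.0378,0.005,0,0,3.1,1,0.0366,0.0378,0.005,0,0,3.1,1,0.0366,0.0378,0.005,0,0,3.1,1,0.0366,0.0378,0.005,0,0,3.1,1,0.0366,0.0378,0,0,0,3.1,1]

```text
clock: 2.4
position: [475.9, -268.3, 258.3]
tool_rot: [0.932, 0.363, 0.0, 0.001]
ft_force: [0.2, 0.5, -0.8]
gripper_width: 87.6
```

>>> step_arm:
  steps: [0.0366,0.0378,0,0,0,3.1,1,0.0366,0.0378,0,0,0,3.1,1,0.0366,0.0378,0,0,0,3.1,1,0.0366,0.0378,0,0,0,3.1,1,0,0,0,0,0,0,1,0,0,0,0,0,0,1]

```text
clock: 3.15
position: [620.4, -118.4, 257.3]
tool_rot: [0.888, 0.461, -0.001, -0.0]
ft_force: [-0.8, -0.8, 1.1]
gripper_width: 87.7
```

>>> step_arm:
  steps: [0.001,0,-0.03,0,0,0,1,0,0,-0.03,0,0,0,1,0,0,-0.03,0,0,0,1,0,0,-0.01,0,0,0,1,0,0,0,0,0,0,1]

```text
clock: 3.78
position: [621.2, -119.0, 157.6]
tool_rot: [0.888, 0.46, -0.0, -0.0]
ft_force: [0.3, 0.2, 0.2]
gripper_width: 87.7
```

>>> step_arm:
  steps: [0,0,0,0,0,0,0.3,0,0,0,0,0,0,0.3,0,0,0,0,0,0,0.3,0,0,0,0,0,0,0.25]
  squeeze: 20

```text
clock: 4.28
position: [622.2, -118.1, 158.0]
tool_rot: [0.888, 0.461, 0.0, 0.0]
ft_force: [0.0, 0.1, 1.4]
gripper_width: 51.1
```

```bash
python3 - <<'E'
from h import *
s=get_state();print(s["clock"],s["position"],s["gripper_width"],s["ft_force"])
out=[]
for n in("scene","top"):
    c=capture(n);q=cv2.projectPoints(np.array([(621.,-118,160)]),np.array(c["rvec"],float),np.array(c["tvec"],float),c["mtx"],np.array([c["k1"],0,0,0,0]))[0].ravel().astype(int)
    out.append(cv2.resize(c["image"][q[1]-40:q[1]+40,q[0]-60:q[0]+60],(450,300),interpolation=2))
cv2.imwrite("pics/g1.png",np.vstack(out)[...,::-1])
E
```

```text
4.275 [ 622.17468611 -118.1479004   157.99871673] 51.09432829488401 [0.02035047 0.07041374 1.41606772]
```

View pics/g1.png

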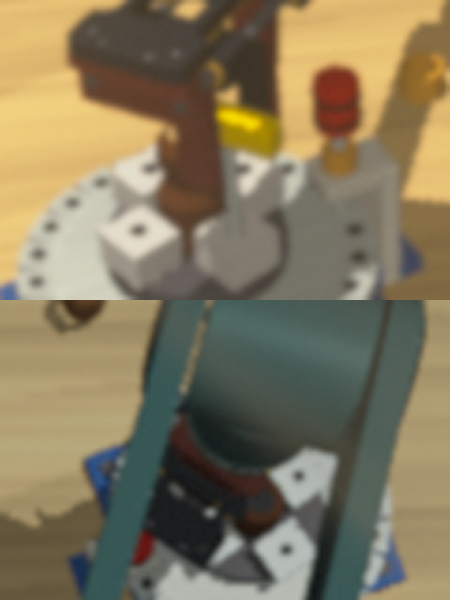

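The fingers straddle the yellow bar and are clear of the knob and the wooden handle. I'll close and lift next.

>>> step_arm:
  steps: [0,0,0,0,0,0,0.15,0,0,0,0,0,0,0.1,0,0,0,0,0,0,0,0,0,0,0,0,0,0,0,0,0,0,0,0,0,0,0,0,0,0,0,0]
  squeeze: 20

```text
clock: 5.12
position: [621.9, -118.1, 157.6]
tool_rot: [0.888, 0.46, -0.0, -0.0]
ft_force: [0.2, 0.4, 0.8]
gripper_width: 16.0
```

>>> step_arm:
  steps: [0,0,0,0,0,0,0,0,0,0.01,0,0,0,0,0,0,0.015,0,0,0,0,0,0,0.025,0,0,0,0,0,0,0.025,0,0,0,0,0,0,0.025,0,0,0,0,0,0,0,0,0,0,0]
  squeeze: 35

```text
clock: 6.0
position: [623.6, -118.6, 260.9]
tool_rot: [0.888, 0.461, 0.002, 0.002]
ft_force: [-0.2, -0.5, -1.3]
gripper_width: 15.5
```

>>> step_arm:
  steps: [-0.012,0.0384,0,0,0,0,0,-0.012,0.0384,0,0,0,0,0,-0.012,0.0384,0,0,0,0,0,-0.012,0.0384,0,0,0,0,0,-0.012,0.0384,-0.02,0,0,0,0,-0.012,0.0384,-0.04,0,0,0,0,0,0,-0.03,0,0,0,0,0,0,-0.02,0,0,0,0]

```text
clock: 7.0
position: [548.1, 112.8, 145.4]
tool_rot: [0.887, 0.461, -0.001, -0.001]
ft_force: [-0.6, -0.6, -1.2]
gripper_width: 15.9
```

>>> step_arm:
  steps: [0,0,0,0,0,0,0,0,0,0,0,0,0,0,0,0,0,0,0,0,0]

```text
clock: 7.38
position: [550.8, 112.1, 148.7]
tool_rot: [0.888, 0.46, 0.001, 0.0]
ft_force: [0.4, 0.6, -1.8]
gripper_width: 15.9
```

```bash
python3 - <<'E'
from h import *
s=get_state();print(s["clock"],s["position"],s["gripper_width"],s["ft_force"],s["tool_rot"])
out=[]
for n in("scene","top"):
    c=capture(n)
    for t in("key_tip","key_grip"):
        for r in look_for(c,t)[:2]: print(n,t,np.round(r["xyz"],1),round(r["conf"],2))
    pr=lambda w:cv2.projectPoints(np.array([w],float),np.array(c["rvec"],float),np.array(c["tvec"],float),c["mtx"],np.array([c["k1"],0,0,0,0]))[0].ravel()
    p=np.array(s["position"]); print(n,"hole px",pr((549.5,111.5,50)),"tip px pred",pr((p[0],p[1],p[2]-73)),"at hole",pr((549.5,111.5,p[2]-73)),"mm/px",pr((559.5,111.5,50))-pr((549.5,111.5,50)),pr((549.5,121.5,50))-pr((549.5,111.5,50)))
    q=pr((549.5,111.5,90)).astype(int);print(q)
    out.append(cv2.resize(c["image"][q[1]-30:q[1]+30,q[0]-40:q[0]+40],(480,300) if n=="top" else (800,600),interpolation=2))
cv2.imwrite("pics/tip_s.png",out[0][...,::-1]); cv2.imwrite("pics/tip_t.png",out[1][...,::-1])
E
```

```text
7.375 [550.79694969 112.11868186 148.65233668] 15.929342070655327 [ 0.41989494  0.64002599 -1.81334005] [8.87741324e-01 4.60341720e-01 8.56171586e-04 3.30753940e-04]
scene key_tip [550.6 114.3 165.5] 0.67
scene key_tip [ 607.5 -143.   101.8] 0.18
scene key_grip [553.3 118.1 164.3] 0.47
scene hole px [375.76388656 260.42341941] tip px pred [376.72866462 251.87117662] at hole [376.31799594 251.54896683] mm/px [1.08315925 2.76212385] [ 4.27898618 -0.50775636]
[376 246]
top hole px [271.07919249 248.53031844] tip px pred [270.01335769 247.41837099] at hole [270.24317538 247.89451375] mm/px [-0.01312881 -3.62446575] [-3.62322454  0.03721058]
[269 247]
```

View pics/tip_s.png

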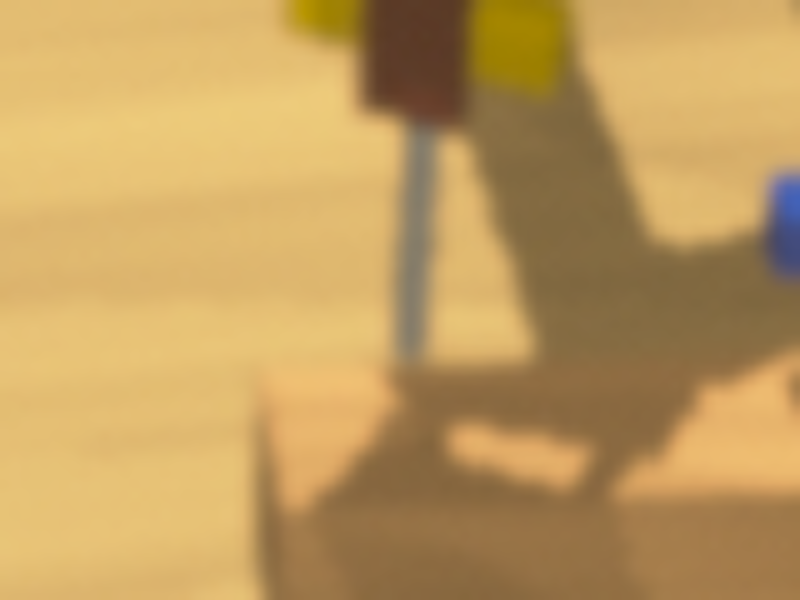

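The shaft is upright. Its tip shows at pixel (376.5,252), as predicted and straight above the hole. I'll lower it while watching the force.

>>> step_arm:
  steps: [0,-0.0005,-0.012,0,0,0,0,0,0,-0.008,0,0,0,0,0,0,-0.004,0,0,0,0,0,0,-0.004,0,0,0,0,0,0,-0.003,0,0,0,0,0,0,0,0,0,0,0]

```text
clock: 8.43
position: [549.9, 111.7, 116.4]
tool_rot: [0.888, 0.461, -0.0, -0.0]
ft_force: [0.6, -0.8, -1.7]
gripper_width: 15.8
```

>>> step_arm:
  steps: [0,0,-0.006,0,0,0,0,0,0,-0.006,0,0,0,0,0,0,-0.006,0,0,0,0,0,0,-0.005,0,0,0,0,0,0,-0.003,0,0,0,0,0,0,0,0,0,0,0]

```text
clock: 9.18
position: [549.8, 111.7, 90.4]
tool_rot: [0.888, 0.46, -0.0, -0.0]
ft_force: [0.7, -0.2, -0.3]
gripper_width: 15.5
```

```bash
python3 - <<'E'
from h import *
s=get_state();print(s["clock"],s["position"],s["ft_force"],s["ft_torque"])
c=capture("scene");cv2.imwrite("pics/in.png",cv2.resize(c["image"][210:285,330:430],(600,450),interpolation=2)[...,::-1])
E
```

```text
9.175 [549.80515274 111.69557729  90.35349109] [ 0.68735342 -0.21501535 -0.32698355] [-0.04903591 -0.01133795  0.04221125]
```

View pics/in.png

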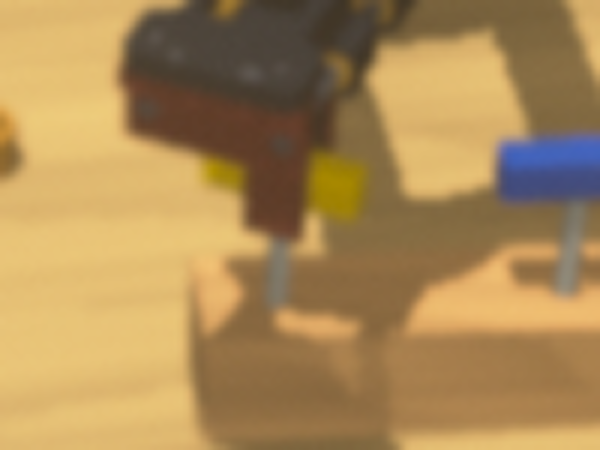

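The shaft is in the hole at picture (275,300), and the yellow handle is almost level with the blue one. I'll seat it gently and open.

>>> step_arm:
  steps: [0,0,-0.002,0,0,0,0,0,0,-0.0015,0,0,0,0,0,0,0,0,0,0,0]
  squeeze: 8

```text
clock: 9.6
position: [550.2, 111.8, 87.5]
tool_rot: [0.888, 0.46, 0.0, 0.0]
ft_force: [-1.3, -0.1, 3.3]
gripper_width: 16.0
```

>>> step_arm:
  steps: [0,0,0,0,0,0,0.3,0,0,0,0,0,0,0.6,0,0,0,0,0,0,0.6,0,0,0,0,0,0,0.6,0,0,0,0,0,0,0.6,0,0,0,0,0,0,0.6]

```text
clock: 10.35
position: [549.9, 111.7, 87.1]
tool_rot: [0.888, 0.46, -0.0, -0.0]
ft_force: [-0.5, 0.5, -0.0]
gripper_width: 52.8
```

>>> step_arm:
  steps: [0,0,0.03,0,0,0,0.6,0,0,0.04,0,0,0,0.8,0,0,0.05,0,0,0,1,0.002,-0.033,0,0,0,9,1,0.003,-0.033,0,0,0,9,1,0.002,-0.033,0,0,0,9,1,0.002,-0.033,0,0,0,9,1,0.0025,-0.033,0,0,0,9,1]

```text
clock: 11.35
position: [561.4, -54.3, 207.2]
tool_rot: [0.642, 0.767, 0.0, -0.0]
ft_force: [1.2, -0.7, 0.3]
gripper_width: 87.5
```

>>> step_arm:
  steps: [0,0,0,0,0,0,1,0,0,0,0,0,0,1]

```text
clock: 11.6
position: [561.2, -52.7, 207.0]
tool_rot: [0.645, 0.764, 0.0, -0.0]
ft_force: [-0.1, -0.4, 0.4]
gripper_width: 87.6
```

```bash
python3 - <<'E'
from h import *
s=get_state();print(s["clock"],s["position"],s["gripper_width"],s["ft_force"],s["tool_rot"])
c=capture("scene");W=cloud(c)
for t in("key_grip","key2","pin_knob"):
    for r in regions_of(c,t)[:2]:
        w=W[r["pixels"]];w=w[~np.isnan(w[:,0])]
        top=w[w[:,2]>np.percentile(w[:,2],90)-6];rc=cv2.minAreaRect(top[:,:2].astype(np.float32))
        print(t,round(r["conf"],2),len(w),"zmax",np.percentile(w[:,2],95).round(),np.round(rc[0],1),np.round(rc[1],1))
cv2.imwrite("pics/s2.png",cv2.resize(c["image"][160:310,240:440],(800,600),interpolation=2)[...,::-1])
E
```

```text
11.6 [561.20350637 -52.66196201 207.03038841] 87.62666166304855 [-0.12409829 -0.36035036  0.35545404] [ 6.44925111e-01  7.64245659e-01  1.11995688e-04 -4.01757942e-04]
key_grip 0.76 389 zmax 119.0 [550.2 110.5] [61.5 19.2]
key2 0.89 366 zmax 119.0 [550.2 110.5] [61.5 19.2]
key2 0.84 354 zmax 119.0 [563.1 220.9] [62.6 20.1]
pin_knob 0.65 218 zmax 156.0 [560.9 -54.4] [25.7 23.1]
```

View pics/s2.png

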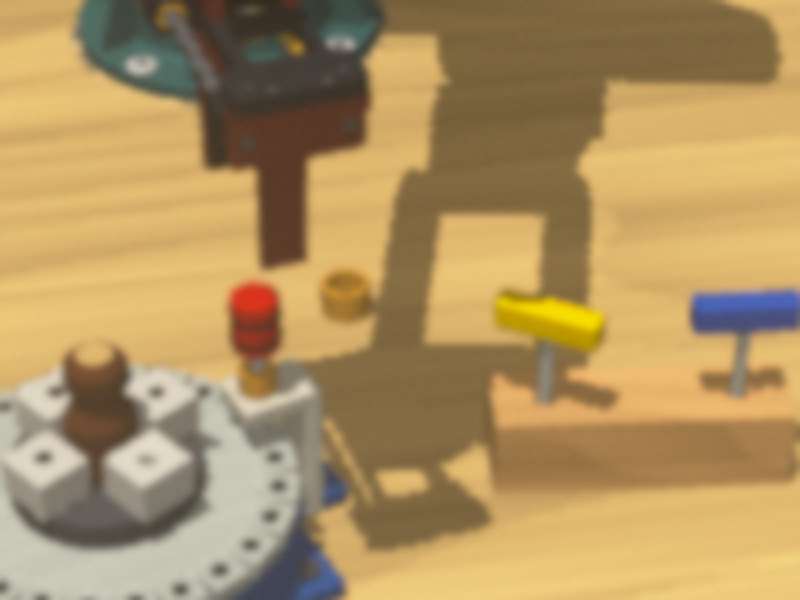

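The yellow key stands in the block at (545,390), its handle top at the same height as the blue key's. The red knob is at (255,320), under the open gripper. I'll descend and grip it.

>>> step_arm:
  steps: [0,-0.0005,-0.03,0,0,0,1,0,0,-0.03,0,0,0,1,0,0,-0.02,0,0,0,1,0,0,-0.009,0,0,0,1,0,0,0,0,0,0,1]

```text
clock: 12.42
position: [561.3, -53.3, 117.9]
tool_rot: [0.644, 0.765, -0.0, -0.0]
ft_force: [-0.6, 0.4, 0.5]
gripper_width: 87.7
```

>>> step_arm:
  steps: [0,0,0,0,0,0,0.4,0,0,0,0,0,0,0.3,0,0,0,0,0,0,0.2,0,0,0,0,0,0,0,0,0,0,0,0,0,0,0,0,0,0,0,0,0,0,0,0,0,0,0,0,0,0,0,0,0,0,0]
  squeeze: 30

```text
clock: 13.42
position: [559.2, -54.0, 117.9]
tool_rot: [0.644, 0.765, -0.002, -0.002]
ft_force: [-5.3, -1.5, 3.7]
gripper_width: 27.6
```

>>> step_arm:
  steps: [-0.002,-0.0005,0,0,0,0,0,0,0,0,0,0,0,0,0,0,0.003,0,0,0,0,0,0,0.003,0,0,0,0,0,0,0.003,0,0,0,0,0,0,0.003,0,0,0,0,0,0,0.002,0,0,0,0,0,0,0,0,0,0,0]
  squeeze: 58

```text
clock: 14.42
position: [559.1, -54.1, 131.9]
tool_rot: [0.644, 0.765, -0.0, -0.0]
ft_force: [1.8, 1.0, -13.2]
gripper_width: 27.1
```

```bash
python3 - <<'E'
from h import *
for i in range(2):
    s=get_state();print(s["clock"],s["position"],s["gripper_width"],s["ft_force"],s["ft_torque"]);c=capture("scene")
for r in look_for(c,"pin_knob")[:1]: print(r["xyz"],r["conf"])
cv2.imwrite("pics/p1.png",cv2.resize(c["image"][190:270,260:350],(675,600),interpolation=2)[...,::-1])
E
```

```text
14.425 [559.09558919 -54.09417012 131.92587973] 27.099381486499723 [  1.78302731   0.97441537 -13.17586799] [ 0.1530947  -0.1233887   0.00540591]
14.475 [559.10835557 -54.10205904 131.87512736] 27.439809359441128 [  1.86652373   1.98684479 -13.19116611] [ 0.17746192 -0.10356736  0.00966603]
[553.1, 108.1, 110.2] 0.55
```

View pics/p1.png

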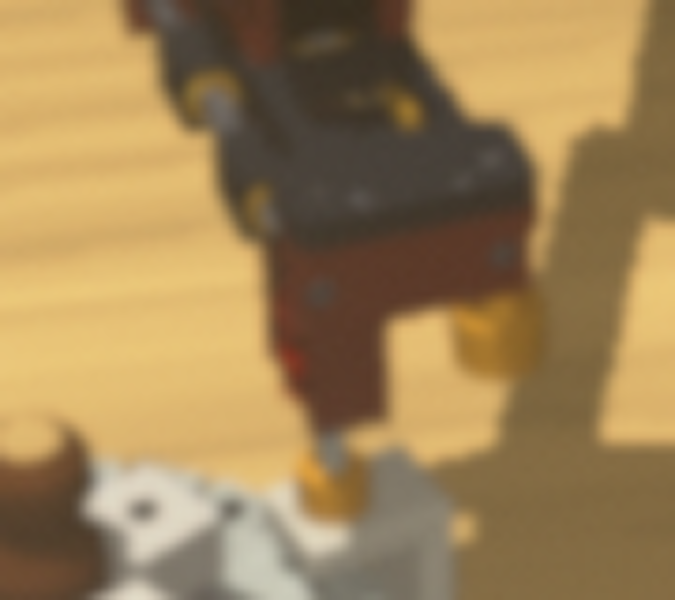

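The front finger holds the knob and the pin rod shows above the brass barrel at (330,450). The force of 13 N fits a spring pulled about 14 mm. I'll go on up to the stop.

>>> step_arm:
  steps: [0,0,0.0015,0,0,0,0,0,0,0,0,0,0,0]

```text
clock: 14.82
position: [559.1, -54.1, 133.5]
tool_rot: [0.644, 0.765, -0.0, -0.0]
ft_force: [1.6, 2.1, -13.9]
gripper_width: 27.2
```

>>> step_arm:
  steps: [0,0,0.001,0,0,0,0,0,0,0,0,0,0,0]

```text
clock: 15.08
position: [559.1, -54.1, 134.0]
tool_rot: [0.644, 0.765, -0.0, -0.001]
ft_force: [1.8, 1.3, -21.0]
gripper_width: 26.9
```

>>> step_arm:
  steps: [0,0,0,0,0,0,0,0,0,0,0,0,0,0,0,0,0,0,0,0,0,0,0,0,0,0,0,0]

```text
clock: 15.58
position: [559.1, -54.1, 134.0]
tool_rot: [0.644, 0.765, -0.0, -0.0]
ft_force: [3.6, 1.9, -25.4]
gripper_width: 27.6
```

```bash
python3 - <<'E'
from h import *
s=get_state();print(s["clock"],s["position"],s["gripper_width"],s["ft_force"])
c=capture("scene")
for r in look_for(c,"key_grip")[:1]: print(r["xyz"],r["conf"])
if s["ft_force"][2]<-15 and s["position"][2]>133: print(finish_job())
E
```

```text
15.575 [559.10088068 -54.10095388 134.02764132] 27.59227589933709 [  3.56541799   1.93966874 -25.41184941]
[551.5, 113.1, 109.7] 0.73
the job is handed in; nothing more can be done
None
```

I stood the yellow key in the empty hole of the block, then pulled the index pin up to its stop. I handed the job in at about 15.6 s with the gripper still holding the knob.

- **Key:** it reached the hole floor with about 3 N of contact. Afterwards the camera measured its handle top level with the blue key's, and a last look still found it in the hole.
- **Pin:** it rose 16.1 mm, from 117.9 to 134.0 mm at the tool, against a stop at 16 mm. The pull force was about 13–14 N on the spring, then jumped to 21–25 N at the stop. The finger opening stayed at 27–28 mm, with no sign of slip.
- **Disagreements:** the knob turned out to be about 2 mm further back in x than the cameras said. I moved the arm by that much before pulling, to take off the side load. With the gripper covering the knob, the last network search for it reported a point by the block instead, so the pin's travel is judged from force and tool height only.
- **Other things:** I saw nothing else on the bench touched, but I did not measure the other items again at the end.

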